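# Stopper the paint jar and run the shaker on three

### The arm

A 6-joint arm with a two-finger parallel gripper is mounted at the origin on the work surface. World frame = base frame: x ahead of the robot, y to its left, z up, the work surface at z = 0. Lengths are in mm, angles in rad, forces in N, time in s.
With the tool pointing down it reaches from about 325 to 925 mm from the base axis. Payload 3.1 kg.
Tool frame: the origin (TCP) lies midway between the tips of the shut fingers; the grasp point (between the pads) lies 19 mm behind it; z points along the fingers, y is the line along which they close (so a half turn about z gives the same grasp; the last joint's range is limited). The gripper opens to 85 mm and grips with 20 to 120 N. Pads are 22 mm wide; open, the fingers measure 114 mm over their backs; the gripper's body (76 mm by 85 mm) begins 54 mm behind the grasp point. The pads swing forward as they close: fully open they stand 13 mm farther back than shut.
Start: joints at [-1.397, 0.217, 1.613, -0, 1.311, -0.112], TCP at [176.224, -599.654, 231.3] pointing down, gripper open.
Joint ranges: [-2.75, 2.75], [-0.78, 2.1], [0.31, 2.55], [-1.13, 4.27], [0.13, 2.63], [-2.58, 2.58]. Speed limits (rad/s): [2.79, 2.79, 3.14, 3.14, 3.14, 3.14].

### API

Orientations are given as a 3x3 rotation matrix whose columns are the frame's x, y, z axes.
In Python, from rig import * gives the robot as it stands. The module is installed in compiled form; this text tells all that it offers. Calls block until the motion is done:
- reach(position, orientation): joint-space move of the TCP to a pose.
- servo_line(position, v=150, ori=None): straight line of the TCP; ori=None keeps the orientation; v is the mean speed in mm/s.
- move_joints(angles): joint-space move.
- let_go() and close_gripper(f_grip=None): open the fingers fully, or close them until they stop; f_grip is the grip in N (None keeps the last).
- wait(seconds).
- ik(position, orientation): joint angles nearest the present ones, or None.
- state(): the state.
- grab_frame(name): name is "scene" or "top" or "wrist"; returns a dict with "pixels" (420x560x3 uint8, red, green, blue), "vertical_fov" (degrees; the focal length in pixels is half the picture's height over the tangent of half this angle, whatever the lens; pixels are square), "cx", "cy" (the principal point, pixels), "world_from_camera" (4x4, takes a point from camera to world coordinates). Camera axes: x right, y up, looking along -z (the intrinsics and any distortion apply to the point x, -y, -z); pixel columns grow to the right and rows downward; lengths in mm; the calibration is good to about 2 mm. A picture is of the moment at which its call begins. There is no depth.
A pose or a line that the arm cannot do raises PlanningError and nothing moves.
- close_job(): hands the job in; it is judged then, once.
The state is a dict: "time": time; "joint_pos": joint angles; "dq": joint speeds; "effort": joint torques, N m; "position": TCP position; "orientation": TCP orientation; "contact_force": force on the tool from outside, world axes, zero at the start; "moment": the same for the moment, N m; "grip_width": opening from 0.0 (shut) to 1.0 (fully open); "grip_force": force on a finger pad.
Only numpy, scipy, OpenCV 4.12 (cv2) and the standard library are available. Lean on these libraries where they do the work, as an engineer would, in place of code of your own. Each camera call takes 0.05 s, during which the arm holds its last target. There are 200 camera calls.

### The job

The open paint jar in the shaker's cup needs a shake: first set the tapered stopper into the jar's neck until its collar sits flat on the rim, and let go of it. Only then turn the shaker's spring-return dial clockwise past its first two clicked settings to the third and keep holding it there: the shaker runs only while the dial is held, so finish while still holding it on three. Leave the tape roll, the spray can and the capped tub where they are and the jar in its cup.

Things in the scene. Friction and masses are not known exactly. Their poses are not given: they have to be found in the camera images.
- shaker: Bench jar shaker, fixed: flat grey housing 175 (x) x 300 (y) mm, aluminium deck 65 mm above the board, black battery pack at the back reaching 124 mm to +x. Origin: centre of its underside, z up, front to -x. On the deck 80 mm to its +y: round rubber cup for the jar, 84 mm outside, 73 mm inside, floor 73 mm, rim 101 mm above the board; 80 mm to its -y: the dial.
- dial: Shaker's black dial, vertical axis: round skirt 56 mm across (top 74.5 mm above the board) with an upright bar grip 50 long, 18 thick, 28 mm high (top 102.5 mm), white pointer line at one end. Origin on the axis, 66.5 mm above the board; x along the bar, pointer at -x. Off: axes as the shaker's. Pips on the deck: one large for off, then 1, 2, 3 small for the settings.
- dial_turn (a joint): Dial angle, rad: 0 off, grows clockwise seen from above (the dial's yaw falls); settings one, two, three at 0.4, 0.8, 1.2, hard stop 1.25. Let go, a spring always returns it to 0 (0.045 N m at 0, 0.08 N m at 1.25); a click lies before each setting, at about 0.25, 0.65, 1.05, needing about 0.04 N m more.
- dial_grip (a point): Point on the dial's axis inside the bar grip, 12 mm below the top of the bar, 90.5 mm above the board; axes as dial. A grip across the 18 mm thickness here, from above, turns it.
- jar: Open white plastic paint jar, 68 mm across, 85 mm high, about 0.22 kg, standing loose in the shaker's cup, its bottom 73 mm above the board; shoulders narrow to a round neck 48 mm outside, 39 mm inside, 21 mm long. Origin: centre of its underside, z up.
- jar_mouth (a point): Centre of the jar's mouth, level with its rim (158 mm above the board when in the cup).
- stopper: Loose black rubber stopper, 52 mm high, about 0.045 kg, standing on its small end on the board: tapered plug 22 mm long (27 mm across below, 35.6 mm above), a collar 47 mm across, 6 mm thick that rests on the jar's rim, and a round head 25 mm across, 24 mm high to grip. Origin: centre of its underside, z up.
- stopper_shoulder (a point): On the stopper's axis at the underside of its collar, 22 mm above its origin; level with jar_mouth when the stopper is fully home.
- stopper_head (a point): On the stopper's axis, in the middle of its head, 40 mm above its origin.
- tape_roll: Bystander: loose roll of masking tape lying flat, 104 mm across, 25 mm high. Origin: centre of its underside.
- spray_can: Bystander: loose spray can standing, 66 mm across, 195 mm high. Origin: centre of its underside.
- capped_tub: Bystander: loose tub with a screw cap, 79 mm across, 76 mm high. Origin: centre of its underside.
Things that resemble listed ones, but are neither listed nor needed, are in the scene too. There is more than one size of the stopper; the job needs the middle-sized.

How it is judged (in metres and radians):
On the way, in this order (a step that is already met when the one before it is completed fails the run):
1. the stopper is home in the jar's neck, collar on the rim, and let go (z of stopper_shoulder in the frame of jar_mouth between -0.003 and 0.003 m and horizontal distance between stopper_shoulder and jar_mouth below 0.004 m and angle between the z axis of stopper and the z axis of jar, either way round below 0.1 rad and contact force between the fingers and stopper below 0.1 N), for 0.2 s.
2. the dial is turned past two clicks to the third setting and held there (value of joint dial_turn above 1.1 rad and contact force between the fingers and dial above 1 N), for 0.5 s.
At the end, for the whole second after the job is handed in: The fingers hold the dial still on three (over 1.1 rad, over 1 N) against its spring; the untouched stopper is home in the neck (collar within 3 mm of the rim, 4 mm of the centre, 0.1 rad of straight); the jar is in its cup, upright to 0.1 rad, moved under 10 mm (all of step 2 and velocity of joint dial_turn between -0.1 and 0.1 rad/s and z of stopper_shoulder in the frame of jar_mouth between -0.003 and 0.003 m and horizontal distance between stopper_shoulder and jar_mouth below 0.004 m and angle between the z axis of stopper and the z axis of jar, either way round below 0.1 rad and contact force between the arm and stopper below 0.1 N and angle between jar's own z axis and vertical below 0.1 rad and z of jar in the frame of shaker below 0.077 m and distance of jar from where it was at the start of the episode below 0.01 m); the arm keeps its last pose, push and grip.
It fails at once if the dial is turned past its first click while the jar is not stoppered (value of joint dial_turn above 0.35 rad and (z of stopper_shoulder in the frame of jar_mouth above 0.006 m or horizontal distance between stopper_shoulder and jar_mouth above 0.008 m)).
It fails at once if the jar is lifted out of its cup (z of jar in the frame of shaker above 0.098 m).
It fails at once if the tape roll is pushed about (distance of tape_roll from where it was at the start of the episode above 0.03 m).
It fails at once if the spray can is pushed or knocked over (distance of spray_can from where it was at the start of the episode above 0.03 m or angle between spray_can's own z axis and vertical above 0.3 rad).
It fails at once if the capped tub is pushed or knocked over (distance of capped_tub from where it was at the start of the episode above 0.03 m or angle between capped_tub's own z axis and vertical above 0.3 rad).
It also fails if it takes over 64 s, if anything falls off the work surface, if the arm or the gripper's body presses on something with over 40 N, if the wrist force passes 120 N, or if a joint passes its speed limit or range.

## Working session

There is one attempt and no reset: what is moved stays moved. The work goes in short steps, each a Python script; the robot and the scene stay as the last script left them, time stands still between calls to the robot, and variables do not carry over. Pictures are saved under pics/ and viewed, at most 10 in all, crops included, and the job is handed in when it is done.

```bash
mkdir -p pics
python3 - <<'E'
from rig import *
import cv2,numpy as np
for n in ["scene","top"]:
    f=grab_frame(n); cv2.imwrite(f"pics/{n}0.png",cv2.cvtColor(f["pixels"],cv2.COLOR_RGB2BGR))
    print(n,f["vertical_fov"],f["cx"],f["cy"],np.round(f["world_from_camera"],3).tolist(),[k for k in f])
print(state())
E
```

```text
scene 52.18720815358529 279.22650305026485 213.09814048063905 [[-0.886, -0.317, 0.338, 908.179], [0.463, -0.624, 0.629, 672.468], [0.012, 0.714, 0.7, 857.303], [0.0, 0.0, 0.0, 1.0]] ['pixels', 'vertical_fov', 'cx', 'cy', 'world_from_camera']
top 45.84638210630526 276.6284495354194 204.39843120042917 [[-0.006, 0.985, -0.17, 349.378], [-1.0, -0.007, -0.004, 9.878], [-0.005, 0.17, 0.985, 1365.884], [0.0, 0.0, 0.0, 1.0]] ['pixels', 'vertical_fov', 'cx', 'cy', 'world_from_camera']
{'time': 0.1, 'joint_pos': array([-1.39721919e+00,  2.17713788e-01,  1.61477802e+00,  3.95690095e-05,
        1.31128502e+00, -1.12172462e-01]), 'dq': array([ 0.00069726, -0.00127235, -0.00222703, -0.00045739, -0.00023757,
        0.00181697]), 'effort': array([-8.15492658e-04, -3.98076582e+01, -3.04970205e+01, -1.19176734e-04,
        4.24873302e-03,  1.88977128e-05]), 'position': array([ 176.09525826, -598.91943267,  230.07481482]), 'orientation': array([[ 9.59453549e-01,  2.81866584e-01, -3.39551994e-04],
       [ 2.81866647e-01, -9.59451164e-01,  2.15795575e-03],
       [ 2.82472059e-04, -2.16616668e-03, -9.99997614e-01]]), 'contact_force': array([ 0.97522092,  0.27700744, -0.46682601]), 'moment': array([ 0.03232093,  0.00390246, -0.04797274]), 'grip_force': 0.0, 'grip_width': 0.9970118292921706}
```

View pics/top0.png

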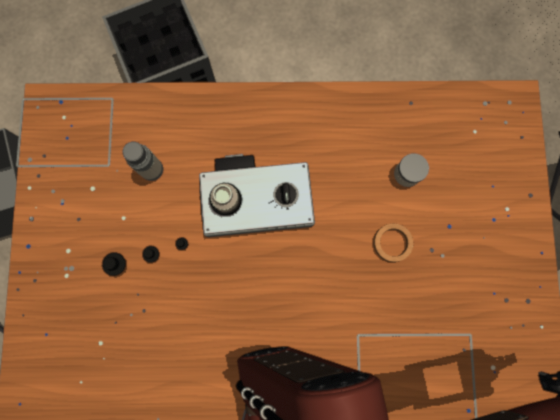

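View pics/scene0.png

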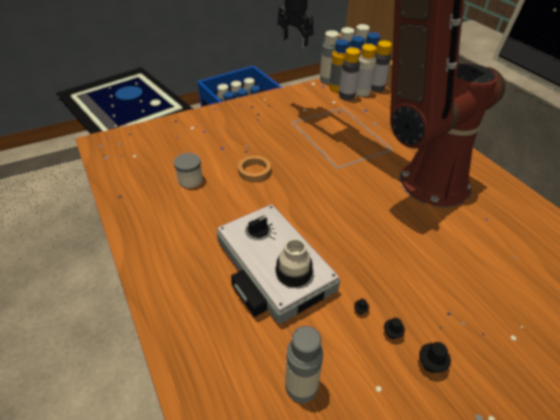

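Top view: the three stoppers are at about (114,264) large, (151,254) middle and (182,243) small. The middle one fits the description. The jar is at (223,197), the dial at (286,195), the tub at (412,170), the tape at (394,243) and the can at (140,158). Next I localise them roughly and confirm with an enlarged crop.

```bash
cat > h.py <<'E'
from rig import *
import cv2,numpy as np
def foc(f): return f["pixels"].shape[0]/2/np.tan(np.radians(f["vertical_fov"]/2))
def cast(f,u,v,z):
    F=foc(f);T=np.array(f["world_from_camera"])
    d=T[:3,:3]@np.array([(u-f["cx"])/F,-(v-f["cy"])/F,-1]);o=T[:3,3]
    return o+d*(z-o[2])/d[2]
def proj(f,p):
    T=np.array(f["world_from_camera"]);F=foc(f)
    c=T[:3,:3].T@(np.array(p,float)-T[:3,3]); return np.array([f["cx"]-F*c[0]/c[2],f["cy"]+F*c[1]/c[2]])
def save(f,n,crop=None,s=1):
    im=cv2.cvtColor(f["pixels"],cv2.COLOR_RGB2BGR)
    if crop: x0,y0,x1,y1=crop; im=im[y0:y1,x0:x1]
    cv2.imwrite(f"pics/{n}.png",cv2.resize(im,None,fx=s,fy=s,interpolation=cv2.INTER_CUBIC))
def down(yaw): # y (closing) axis at angle yaw+90deg ; x axis at angle yaw
    c,s=np.cos(yaw),np.sin(yaw); return np.array([[c,s,0],[s,-c,0],[0,0,-1.]])
def blobs(f,mask,amin=20):
    n,l,st,c=cv2.connectedComponentsWithStats(mask.astype(np.uint8))
    return [(c[i],st[i]) for i in range(1,n) if st[i,4]>=amin]
E
python3 - <<'E'
from h import *
f=grab_frame("top"); p=f["pixels"].astype(int)
m=(p.max(2)<55); m[:, :80]=0; m[:230]=0; m[285:]=0; m[:,200:]=0
for c,s in blobs(f,m): print("stopper",c.round(1),s,cast(f,*c,25).round(1))
hsv=cv2.cvtColor(f["pixels"],cv2.COLOR_RGB2HSV)
m=(hsv[...,1]<70)&(hsv[...,2]>130); m[:150]=0;m[245:]=0;m[:,:195]=0;m[:,320:]=0
k=max(blobs(f,m),key=lambda b:b[1][4]); cn=max(cv2.findContours(m.astype(np.uint8),0,2)[0],key=cv2.contourArea)
r=cv2.boxPoints(cv2.minAreaRect(cn)); print("deck corners",r.round(1).tolist()); w=np.array([cast(f,*q,65) for q in r]); print(w.round(1).tolist(),w.mean(0))
for n,q,z in [("jar",(222,197),158),("dial",(286,194),100),("tape",(394,243),25),("tub",(413,165),76),("can",(133,150),195)]: print(n,cast(f,*q,z).round(0))
save(f,"crop1",(95,140,325,285),3.4)
E
```

```text
stopper [181.2 243.3] [176 238  12  11 101] [475.7 274.7  25. ]
stopper [150.4 253.9] [143 246  16  16 195] [447.5 357.   25. ]
stopper [113.7 263.9] [103 253  23  23 410] [421.4 454.8  25. ]
deck corners [[198.1999969482422, 172.60000610351562], [307.8999938964844, 161.60000610351562], [313.8999938964844, 222.1999969482422], [204.1999969482422, 233.1999969482422]]
[[662.1, 226.2, 65.0], [690.3, -69.3, 65.0], [525.4, -82.6, 65.0], [498.2, 206.8, 65.0]] [593.99977575  70.2595523   65.        ]
jar [577. 150. 158.]
dial [595.  -9. 100.]
tape [ 473. -301.   25.]
tub [ 676. -349.   76.]
can [689. 365. 195.]
```

View pics/crop1.png

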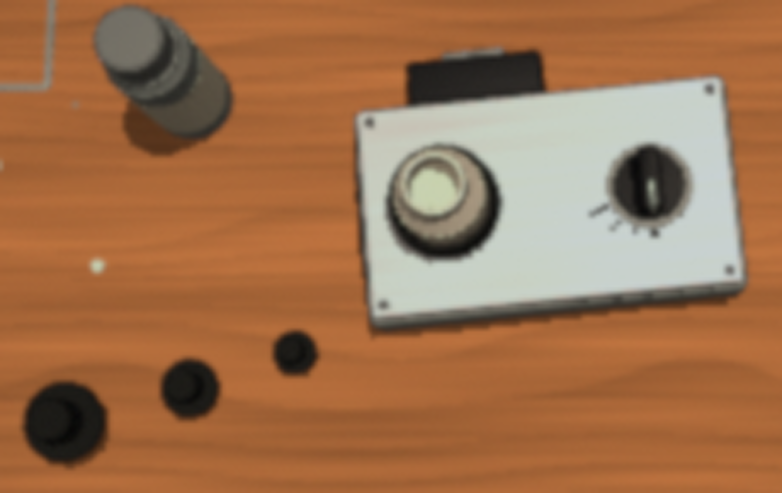

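The crop shows the three stoppers at (65,422), (190,388) and (296,352). The middle one, about 16 px or 45 mm across at the collar, fits the 47 mm collar; the others come out at about 63 and 33 mm. The dial pointer faces the front pip. I go above the middle one next.

Run:
```python
from h import *
reach([447,357,230],down(np.pi/2)); 
f=grab_frame("wrist"); T=f["world_from_camera"]; print(state()["time"],state()["position"],f["vertical_fov"],f["cx"],f["cy"],np.round(T,2).tolist())
print(proj(f,[447,357,52]),proj(f,[447,357,28]))
save(f,"w1")
```

```text
3.6667 [447.45361832 356.4981696  229.98720374] 62.5361758785103 281.01047770367603 207.78927030642018 [[1.0, 0.0, 0.0, 447.24], [-0.0, 0.95, 0.31, 437.61], [0.0, -0.31, 0.95, 373.15], [0.0, 0.0, 0.0, 1.0]]
[280.70199895 182.09958903] [280.70464178 176.35961334]
```

View pics/w1.png

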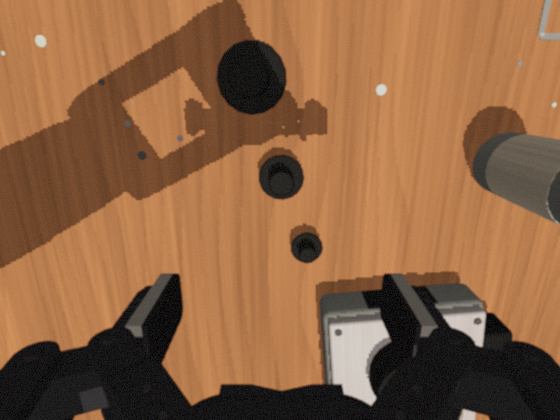

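The picture shows the middle stopper at (281,177), with its head near (281,182). That matches the estimate, so I grasp it.

```bash
python3 - <<'E'
from h import *
servo_line([447,357,100],v=150); servo_line([447,357,31],v=60)
close_gripper(30); s=state(); print(s["time"],s["grip_width"],s["grip_force"],s["position"],s["contact_force"])
servo_line([447,357,240],v=120); wait(.3)
s=state(); print(s["time"],s["grip_width"],s["grip_force"],s["contact_force"])
f=grab_frame("wrist"); save(f,"w2"); print(proj(f,[447,357,261]),proj(f,[447,357,237]),proj(f,[447,357,209]))
reach([570,205,262],down(np.pi/2)); f=grab_frame("wrist"); save(f,"w3"); print(state()["position"],proj(f,[577,150,158]),proj(f,[578,153,158]))
E
cd pics; python3 -c "
import cv2,numpy as np
a=[cv2.imread(f'w{i}.png') for i in (2,3)];cv2.imwrite('w23.png',cv2.resize(np.hstack(a),(800,300)))"
```

```text
6.5667 0.2783481699258026 29.455542719224468 [447.13365991 357.08697327  31.22155337] [-0.52206479  0.40812324  1.9263192 ]
8.7583 0.27660870409312993 29.411883383290842 [-0.06626667  0.73601308  0.53568698]
[282.05755457 302.39856416] [281.90293471 273.32589476] [281.76926889 248.19314381]
[568.90780698 206.23883134 261.52427404] [291.22815759 273.10544289] [292.50986224 269.76180268]
```

View pics/w23.png

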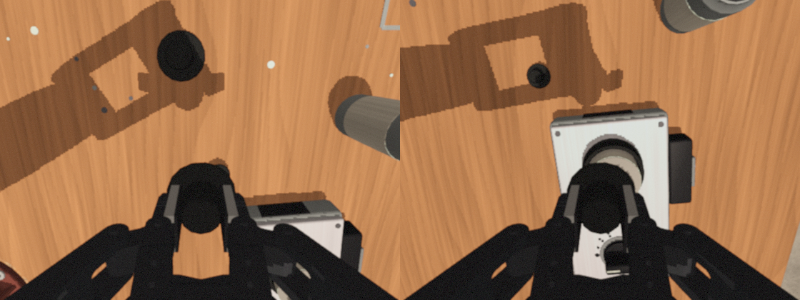

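Left: the stopper is held, with the collar visible near (200,185). Right: the held stopper hides the jar mouth. I shift the view so the mouth is visible and check the in-hand offset.

Run:
```python
from h import *
reach([577,120,262],down(np.pi/2)); wait(.3); f=grab_frame("wrist"); p=state()["position"]; print(p,proj(f,[577,150,158]))
# in-hand: collar extents
for dy in (20,23.5,27): print("far edge",dy,[proj(f,p+[0,dy,z]).round(1).tolist() for z in (-9,-3)])
print("sides",[proj(f,p+[s*23.5,0,-6]).round(1).tolist() for s in(-1,1)])
g=f["pixels"].astype(int).max(2)
c=int(round(proj(f,p+[0,0,-6])[0])); print("col",c,[(r,int(g[r,c])) for r in range(200,250,2)])
save(f,"w4",(180,60,400,260),3)
```

```text
[576.81012454 121.06056638 261.97583388] [281.75864136 169.31401914]
far edge 20 [[281.8, 229.8], [281.9, 234.7]]
far edge 23.5 [[281.9, 222.8], [281.9, 227.5]]
far edge 27 [[281.9, 215.8], [281.9, 220.3]]
sides [[233.2, 270.5], [330.4, 270.6]]
col 282 [(200, 140), (202, 201), (204, 208), (206, 208), (208, 208), (210, 207), (212, 207), (214, 206), (216, 208), (218, 208), (220, 208), (222, 207), (224, 208), (226, 205), (228, 77), (230, 17), (232, 22), (234, 20), (236, 20), (238, 26), (240, 21), (242, 32), (244, 22), (246, 15), (248, 22)]
```

View pics/w4.png

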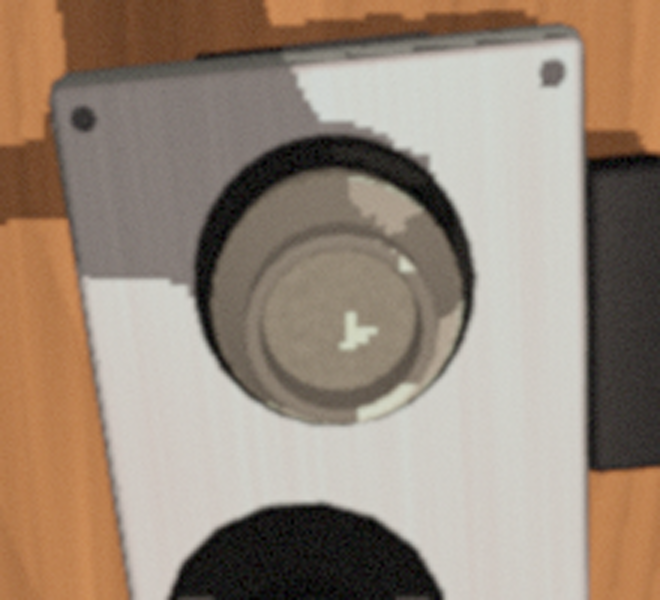

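Jar mouth: the outer rim spans x 246–440 and y 232–424 in the crop, so its centre is (342,327), or pixel (294,169) in full. The stopper's far collar edge is at row 228 against about 223 expected, so it sits about 2.5 mm to -y in the hand. I'll align it and lower it under force watch.

Run:
```python
from h import *
f=grab_frame("wrist"); m=cast(f,294,169,158); print("mouth",m)
t=m[:2]+[0,2.5]
servo_line([*t,205],v=120); wait(.2); b=state()["contact_force"]; print(b)
servo_line([*t,185],v=60)
for z in np.arange(183,163.9,-1.5):
    servo_line([*t,z],v=25); wait(.1); s=state(); d=s["contact_force"]-b; print(z,s["position"].round(1),d.round(1),s["moment"].round(2))
    if d[2]>6 or np.hypot(d[0],d[1])>6: break
f=grab_frame("wrist"); save(f,"w5",(150,120,430,330),2.8); print(state()["time"])
```

```text
mouth [585.95805269 150.00498653 158.        ]
[-0.59292711 -0.27825209 -0.58314998]
183.0 [586.1 152.5 183.3] [ 0.2 -0.   0.6] [-0.03 -0.04  0.03]
181.5 [586.  152.5 181.5] [0.1 0.9 0.1] [-0.01 -0.01  0.01]
180.0 [585.9 152.5 180. ] [0.4 0.7 1. ] [-0.01 -0.03 -0.  ]
178.5 [585.9 152.5 178.4] [-0.1 -0.1  0.1] [-0.02 -0.06 -0.04]
177.0 [585.9 152.5 176.9] [0.5 0.2 0.8] [-0.    0.02 -0.01]
175.5 [585.9 152.5 175.5] [ 0.1  0.5 -0. ] [ 0.   -0.03 -0.01]
174.0 [585.9 152.5 174. ] [ 0.3 -0.2  0.2] [0.   0.03 0.01]
172.5 [585.9 152.5 172.4] [ 0.5 -0.1  0.6] [-0.02  0.01  0.  ]
171.0 [585.9 152.5 170.9] [0.2 0.  0.4] [-0.01 -0.   -0.05]
169.5 [585.9 152.4 169.4] [ 0.9 -0.3 -0.4] [-0.07 -0.01  0.02]
168.0 [585.9 152.4 167.9] [ 0.5 -0.5 -0.3] [-0.09  0.03 -0.01]
166.5 [586.1 152.3 167.2] [-0.3 -1.4  4.9] [-0.3   0.4  -0.05]
165.0 [586.3 152.3 167.1] [-3.3 -2.2 10.9] [-0.42  0.84  0.03]
16.4833
```

View pics/w5.png

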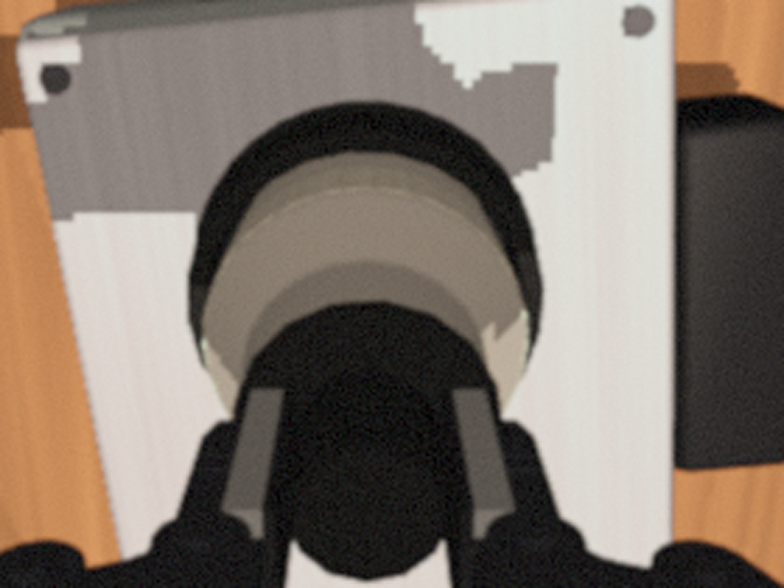

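The collar is seated: contact came at z = 167.1 as predicted, and the view shows it centred on the rim. I release it, retreat and look at the stopper and dial.

```bash
python3 - <<'E'
from h import *
p=state()["position"]
servo_line([p[0],p[1],167.3],v=20); let_go(); wait(.3)
servo_line([p[0],p[1],250],v=100)
reach([580,60,250],down(np.pi/2)); wait(.2); f=grab_frame("wrist"); save(f,"w6",(180,0,400,150),3)
print(proj(f,[586,150,158]),proj(f,[586,150,188]))
reach([601,-10,230],down(np.pi+.09)); wait(.3); f=grab_frame("wrist"); save(f,"w7"); print(state()["time"],state()["joint_pos"],proj(f,[601,-10,102.5]))
E
cd pics; python3 -c "
import cv2,numpy as np
a=cv2.imread('w6.png');b=cv2.imread('w7.png')
a=cv2.resize(a,(360,245));b=b[100:400,130:430];b=cv2.resize(b,(440,440))
o=np.zeros((440,800,3),np.uint8);o[:245,:360]=a;o[:,360:]=b;cv2.imwrite('w67.png',o)"
```

```text
[291.15182721  80.34163474] [292.65683923  78.4090135 ]
21.275 [-1.33240289e-01  1.67710879e-01  1.67317136e+00  3.89956430e-05
  1.30062096e+00 -1.79404972e+00] [280.58434368 197.60657312]
```

View pics/w67.png

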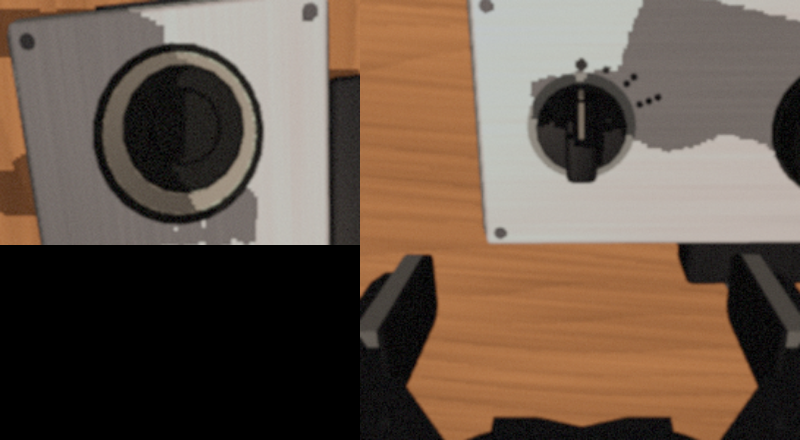

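Left: the stopper sits concentric on the jar. Right: the bar is vertical in the picture, so the yaw matches, with the pointer towards the front. The skirt centre is at full pixel (280.6,185) and the bar's back end at (281,224).

Run:
```python
from h import *
f=grab_frame("wrist")
a=cast(f,280.6,185.2,70); b=cast(f,281,224.1,102.5); R=np.array([np.cos(.09),np.sin(.09)]); print(a,b,b[:2]-25*R)
# bar direction from the mean of dark bar edges isn't needed: grip aligns
c=(a[:2]+b[:2]-25*R)/2; print("axis",c); np.save("c.npy",c)
assert np.linalg.norm(c-[601,-10])<8
o=down(np.pi+.09)
servo_line([*c,115],v=120); wait(.1); b0=state()["contact_force"]
servo_line([*c,77.5],v=50); print(state()["contact_force"]-b0)
close_gripper(60); wait(.2); s=state(); print(s["time"],s["grip_width"],s["grip_force"],s["position"],(s["contact_force"]-b0).round(1),s["moment"].round(2))
```

```text
[598.99411429 -10.27897092  70.        ] [624.01068316  -7.64000775 102.5       ] [599.11186484  -9.88697148]
axis [599.05298957 -10.0829712 ]
[-0.91112034  0.18191153 -0.93878759]
24.2583 0.19803926987835446 60.17278432846069 [599.16381557 -10.40630622  77.87277927] [-3.  -2.1  3.3] [-0.27  0.26  0.05]
```

```bash
python3 - <<'E'
from h import *
c=np.load("c.npy")
for a in [.2,.4,.6,.8,1.0,1.1,1.2,1.23]:
    reach([*c,77.5],down(np.pi+.09-a)); wait(.1); s=state()
    print(a,round(s["time"],1),round(np.arctan2(*s["orientation"][[1,0],0]),3),s["position"].round(1),s["contact_force"].round(1),s["moment"].round(3),s["grip_force"].round(1),s["grip_width"].round(3))
wait(.6); s=state(); print(s["time"],s["joint_pos"].round(3),s["moment"].round(3))
f=grab_frame("wrist"); save(f,"w8")
save(grab_frame("top"),"t8",(195,150,325,240),4)
E
cd pics; python3 -c "
import cv2,numpy as np
a=cv2.imread('w8.png');b=cv2.imread('t8.png')
cv2.imwrite('w88.png',np.hstack([cv2.resize(a,(400,300)),cv2.resize(b,(400,300))]))"
```

```text
Traceback (most recent call last):
AttributeError: 'float' object has no attribute 'round'
[ WARN:0@0.009] global loadsave.cpp:275 findDecoder imread_('w8.png'): can't open/read file: check file path/integrity
[ WARN:0@0.009] global loadsave.cpp:275 findDecoder imread_('t8.png'): can't open/read file: check file path/integrity
Traceback (most recent call last):
cv2.error: OpenCV(4.12.0) /io/opencv/modules/imgproc/src/resize.cpp:4208: error: (-215:Assertion failed) !ssize.empty() in function 'resize'
```

```bash
python3 - <<'E'
from h import *
c=np.load("c.npy")
for a in [.2,.4,.6,.8,1.0,1.1,1.2,1.23]:
    reach([*c,77.5],down(np.pi+.09-a)); wait(.1); s=state(); o=s["orientation"]
    print(a,round(s["time"],1),np.round(np.arctan2(o[1,0],o[0,0]),3),s["position"].round(1),s["contact_force"].round(1),s["moment"].round(3),np.round([s["grip_force"],s["grip_width"]],3))
wait(.6); s=state(); print(s["time"],s["joint_pos"].round(3),s["moment"].round(3))
f=grab_frame("wrist"); save(f,"w8")
save(grab_frame("top"),"t8",(195,150,325,240),4)
E
cd pics; python3 -c "
import cv2,numpy as np
a=cv2.imread('w8.png');b=cv2.imread('t8.png')
cv2.imwrite('w88.png',np.hstack([cv2.resize(a,(400,300)),cv2.resize(b,(400,300))]))"
```

```text
0.2 25.0 3.033 [599.2 -10.   77.8] [-2.5 -1.3  4.9] [-0.092  0.352  0.077] [60.318  0.199]
0.4 25.4 2.833 [599.2  -9.7  77.8] [-2.2 -0.5  5.7] [0.017 0.294 0.015] [60.435  0.201]
0.6 25.8 2.637 [599.4  -9.4  77.9] [-1.6  0.8  4.8] [0.273 0.249 0.065] [60.371  0.198]
0.8 26.2 2.437 [599.6  -9.2  77.8] [0.4 3.7 4.2] [0.623 0.035 0.147] [60.372  0.197]
1.0 26.6 2.239 [599.9  -9.   77.9] [1.1 6.3 6.3] [ 0.861 -0.143  0.139] [60.315  0.199]
1.1 27.0 2.139 [600.   -8.8  77.9] [1.4 4.6 4.6] [ 0.943 -0.204  0.068] [60.309  0.199]
1.2 27.4 2.039 [600.2  -8.8  77.9] [2.1 6.1 4.7] [ 0.962 -0.193  0.119] [60.277  0.196]
1.23 27.7 2.009 [600.2  -8.7  77.9] [2.1 6.3 4. ] [ 0.96  -0.252  0.082] [60.275  0.197]
28.3 [-0.133  0.336  1.779  0.003  1.025 -0.572] [ 0.982 -0.306  0.089]
```

View pics/w88.png

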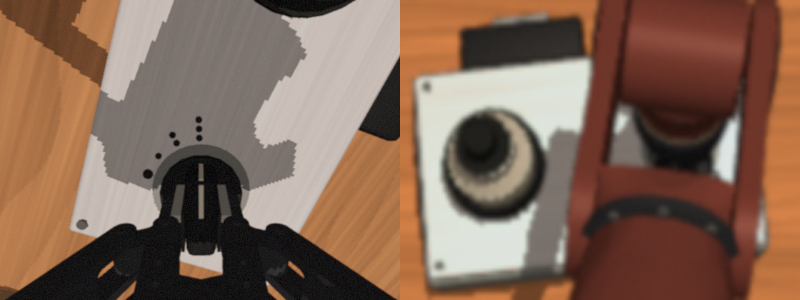

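The wrist view shows the pointer at (201,190), in line with the three pips at (198,120–138). The top view shows the stopper home in the upright jar. The dial is held at about 1.2, so I hand in.

```bash
python3 -c "
from rig import *
print(close_job())"
```

```text
the job is handed in; nothing more can be done
None
```

I handed the job in with the stopper seated in the jar's neck and let go, and the gripper still holding the dial at about 1.2 rad, in line with the three pips; no verdict came back from the judge.

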